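Punch pipe caps in the toggle-bar jig

TASK

Stand every small grey cap that has a lug on its own seat of the punch jig, centred, with its lug pointing at the black line in front of the seat, then swing the toggle bar over onto them and, while they are clamped, press the punch button fully down. Then swing the bar right back and stand all those caps upright in the aluminium tray, leaving everything else on the bench alone.

Things in the scene. Friction and masses are not known exactly. Their poses are not given: they have to be found in the camera images.
- jig: fixed plywood board, 12 mm thick, 290 mm wide (y), from 65 mm in front (-x) to 180 mm behind the seats. Origin on the bench under the middle seat; x points from the front edge (black mark lines) to the hinge posts, z up. The bar's hinge line is parallel to jig y, 100 mm behind (+x) the seats, 60 mm above the bench, between posts 72 mm high and 24 mm either side of the middle
- seat0 (a point): centre of the left (+y) seat on top of the jig board (12 mm above the bench): a flat black 60 mm rubber disc with a small steel punch dot, no recess. A black line on the board in front of it (jig's -x side) is its mark. Seats are 90 mm apart along jig y; any cap may use any seat
- seat1 (a point): centre of the middle seat on top of the jig board (12 mm above the bench): a flat black 60 mm rubber disc with a small steel punch dot, no recess. A black line on the board in front of it (jig's -x side) is its mark. Seats are 90 mm apart along jig y; any cap may use any seat
- seat2 (a point): centre of the right (-y) seat on top of the jig board (12 mm above the bench): a flat black 60 mm rubber disc with a small steel punch dot, no recess. A black line on the board in front of it (jig's -x side) is its mark. Seats are 90 mm apart along jig y; any cap may use any seat
- bar (a joint): angle (rad) of the toggle bar: steel arm with a cross beam carrying a rubber foot above each seat. 1.95: swung back past upright (stop). 0: feet on the caps (-0.06 with no caps). Its weight carries it over centre: below 1.57 (upright) it swings down, damped, and presses about 8 N in all, above that back to its stop. 5 N at the rod moves it. May start either way, or swinging (settles in a few s)
- rod (a point): middle of the hand rod at the bar's free end: round steel, 12 mm diameter, 116 mm long, parallel to jig y, 175 mm from the hinge line. The 24 mm wide arm meets it in the middle, so pinch it from above about 36 mm to either side; it may turn in the fingers. At joint angle q it is at jig x = 100 - 175 cos q, z = 60 + 175 sin q (mm)
- pads: the three rubber feet (22 mm diameter) of the bar, as one body; origin on the hinge line, the feet 100 mm from it. It turns with the bar
- punch (a joint): travel (m) of the punch button, 0 up, 0.006 fully down (5 N spring); it counts as pressed beyond 0.004
- punch_top (a point): centre of the top of the punch button: a round grey button 30 mm across on a black housing at the back left corner of the jig, 150 mm behind and 90 mm left of the middle seat; press straight down
- cap_a: grey plastic pipe cap, closed end up: cylinder 50 mm diameter, 28 mm tall, about 70 g, one small lug on its side (11 mm wide, sticking out 11 mm, 3 to 21 mm above the underside). Origin: centre of the underside, z up; the lug points along the cap's own -x, so grip it across its y. Starts standing on the cardboard sheet; may be absent (None)
- lug_a (a point): centre of the lug of cap_a, 31 mm from the cap's axis, 14 mm above its underside
- cap_b: grey plastic pipe cap, closed end up: cylinder 50 mm diameter, 28 mm tall, about 70 g, one small lug on its side (11 mm wide, sticking out 11 mm, 3 to 21 mm above the underside). Origin: centre of the underside, z up; the lug points along the cap's own -x, so grip it across its y. Starts standing on the cardboard sheet; may be absent (None)
- lug_b (a point): centre of the lug of cap_b, 31 mm from the cap's axis, 14 mm above its underside
- cap_c: grey plastic pipe cap, closed end up: cylinder 50 mm diameter, 28 mm tall, about 70 g, one small lug on its side (11 mm wide, sticking out 11 mm, 3 to 21 mm above the underside). Origin: centre of the underside, z up; the lug points along the cap's own -x, so grip it across its y. Starts standing on the cardboard sheet; may be absent (None)
- lug_c (a point): centre of the lug of cap_c, 31 mm from the cap's axis, 14 mm above its underside
- sheet: cardboard sheet fixed on the bench, 250 x 190 x 3 mm, the caps start on it; on the robot's left or right. Origin: centre of the underside
- tray: fixed low aluminium tray, 270 (its x) x 150 (its y) mm outside, walls 5 mm thick and 20 mm high, floor about 5 mm thick; on the other side from the sheet. Origin: centre of the underside. Three caps fit in a row along its x
- socket_left: wide open grey socket cup, 96 mm diameter, 45 mm tall, left; not part of the job, leave it alone
- socket_right: wide open grey socket cup, 96 mm diameter, 45 mm tall, right; not part of the job, leave it alone
- offcut: wood offcut 120 x 50 x 40 mm at the far side; not part of the job, leave it alone
- spray: white bottle 170 mm tall at the far side; not part of the job, leave it alone
- coupler: short grey pipe ring, 56 mm diameter, 30 mm tall, on the right; not part of the job, leave it alone
Not all that is in view belongs to the job. What is shaped like the cap_b but green or orange is not meant.

How it is judged:
By the outcome, as a careful person would: the job done as asked, in the order asked, and still so for the second after the job is handed in, with the robot touching nothing.
Of cap_a, cap_b, cap_c only 2 to 3 are there at a start; the rules pass over those that are not, and their reading is None.
At some moment in a run one of cap_a, cap_b, cap_c may be knocked a few centimetres aside while the robot is not near it.
It also fails if it takes over 210 s, if anything falls off the work surface, if the arm or the gripper's body presses on something with over 40 N, if the wrist force passes 120 N, or if a joint passes its speed limit or range.

ROBOT

A 7-joint arm with a two-finger parallel gripper is mounted at the origin on the work surface. World frame = base frame: x ahead of the robot, y to its left, z up, the work surface at z = 0. Lengths are in m, angles in rad, forces in N, time in s.
With the tool pointing down it reaches from about 0.425 to 0.875 m from the base axis. Payload 4.7 kg.
Tool frame: the origin (TCP) lies between the finger pads; the fingertips stand 8 mm ahead of it and the grasp point (between the pads) lies 11 mm behind it; z points along the fingers, y is the line along which they close (so a half turn about z gives the same grasp; the last joint's range is limited). The gripper opens to 87 mm and grips with 3 to 60 N. Pads are 19 mm wide; open, the fingers measure 117 mm over their backs; the gripper's body (75 mm by 190 mm) begins 51 mm behind the grasp point.
Start: joints at [1.324, 0.321, -0.07, 1.45, 0.023, 1.371, -0.057], TCP at [0.168, -0.628, 0.231] pointing down, gripper open.
Joint ranges: [-2.86, 2.86], [-0.3, 2.09], [-1.38, 1.24], [0.06, 2.45], [-1.56, 4.7], [0.09, 2.05], [-2.69, 2.69]. Speed limits (rad/s): [2.57, 2.57, 3.14, 3.14, 3.14, 3.14, 3.14].

INTERFACE

Orientations are given as a unit quaternion [w, x, y, z].
In Python, from cell import * gives the robot as it stands.
- The arm moves only by the tool arm_command, never from a script. Its argument "motion" is text: rows parted by semicolons, each of 7 numbers parted by spaces: the turn, a rotation vector about the tool's x, y, z in units of 10 degrees (1.0 is 10 degrees), then the shift along the tool's x, y, z in units of 40 mm (1.0 is 40 mm), then the opening, from 0 (shut) to 1 (fully open). A call has 1 to 20 rows; each row is the pose to reach, as a shift and turn from the pose commanded when the call began, along the tool's axes at that moment; what a row does not reach only later rows make up. A row lasts 1/8 s, in which the tool goes at most 62.5 mm and 10.7 degrees, less where a joint would pass 70% of its speed; a pose out of reach is approached as far as the arm can. A call with a gripper value outside its range is refused whole. The fingers move at their own pace and stop on an object; the grip force is fixed at half the most. Time passes only in rows, so rows that repeat a pose let the fingers close. It gives the time, the measured TCP pose, the force, the opening and the grip force at its end, in the units of the state.
- get_state(): the state, without advancing time (a new reading comes with each control period).
- grab_frame(name): name is "side" or "top"; returns the picture (420x560x3 uint8, red, green, blue); there is no depth.
- camera_info(name): a dict with "mtx" (3x3 intrinsics, pixels), "dist" ([k1, k2, p1, p2, k3] as OpenCV has them; the pictures are not rectified), "position" and "orientation" of the camera in the world. Camera axes: x right, y up, looking along -z (the intrinsics and any distortion apply to the point x, -y, -z); pixel columns grow to the right and rows downward; lengths in m; the calibration is good to about 2 mm. A picture is of the moment at which its call begins. camera_info takes no time and is no camera call.
- finish_job(): hands the job in; it is judged then, once.
The state is a dict: "clock": time; "joint_pos": joint angles; "qd": joint speeds; "joint_efforts": joint torques, N m; "ee_pos": TCP position; "eef_rot": TCP orientation; "contact_force": force on the tool from outside, world axes, zero at the start; "moment": the same for the moment, N m; "width": finger opening in m; "gripper_force": force on a finger pad.
Only numpy, scipy, OpenCV 4.12 (cv2) and the standard library are available. Lean on these libraries where they do the work, as an engineer would, in place of code of your own. Each camera call takes 0.05 s, during which the arm holds its last target. There are 200 camera calls.

## Working session

There is one attempt and no reset: what is moved stays moved. The work goes in short steps, Python scripts to look and compute and a tool call to move; the robot and the scene stay as the last step left them, time stands still between calls to the robot, and variables do not carry over. Pictures are saved under pics/ and viewed, at most 14 in all, crops included, and the job is handed in when it is done.

Besides the shell and the picture viewer there is one more tool, called as a command line: name --argument value ..., lists and objects as JSON in quotes. arm_command: Moves the arm, as the interface text tells. Its arguments: {"type":"object","properties":{"motion":{"type":"string"}},"required":["motion"]}

```bash
ls; mkdir -p pics; python3 - <<'E'
from cell import *
import cv2
for n in("top","side"):
    i=camera_info(n);print(n,i)
    cv2.imwrite(f"pics/{n}0.png",cv2.resize(grab_frame(n)[:,:,::-1],(800,600),interpolation=cv2.INTER_CUBIC))
print(get_state())
E
```

```text
pics
top {'mtx': array([[402.848983  ,   0.        , 272.19072411],
       [  0.        , 402.848983  , 206.60527537],
       [  0.        ,   0.        ,   1.        ]]), 'dist': array([-0.03083638,  0.        ,  0.        ,  0.        ,  0.        ]), 'position': array([0.39446055, 0.08212341, 1.26895077]), 'orientation': array([-0.70413558, -0.03539313,  0.04250935,  0.70790774])}
side {'mtx': array([[456.73998527,   0.        , 274.74808267],
       [  0.        , 456.73998527, 207.51891165],
       [  0.        ,   0.        ,   1.        ]]), 'dist': array([-0.06419478,  0.        ,  0.        ,  0.        ,  0.        ]), 'position': array([0.50775963, 0.82324261, 0.9329061 ]), 'orientation': array([ 0.00203523, -0.00440457,  0.34661872,  0.93799356])}
{'clock': 0.1, 'joint_pos': array([ 1.32409569,  0.32174772, -0.0701023 ,  1.45156128,  0.02260996,
        1.37079012, -0.05692582]), 'qd': array([-0.00028439, -0.00274927, -0.00114377, -0.00166904,  0.0021545 ,
        0.00050754, -0.00129499]), 'joint_efforts': array([ 3.39161488e-04, -4.92567623e+01, -4.05271836e-01, -3.13399887e+01,
       -6.42088917e-02,  3.94672109e-02,  5.43164208e-05]), 'ee_pos': array([ 0.16744175, -0.62756329,  0.2295676 ]), 'eef_rot': array([-8.44619330e-04,  9.91508195e-01,  1.30041379e-01, -1.59922874e-04]), 'contact_force': array([ 0.37817727, -0.44115015, -0.82829674]), 'moment': array([ 0.00952255, -0.01898569,  0.05220108]), 'gripper_force': 0.0, 'width': 0.08682147008469976}
```

View pics/top0.png

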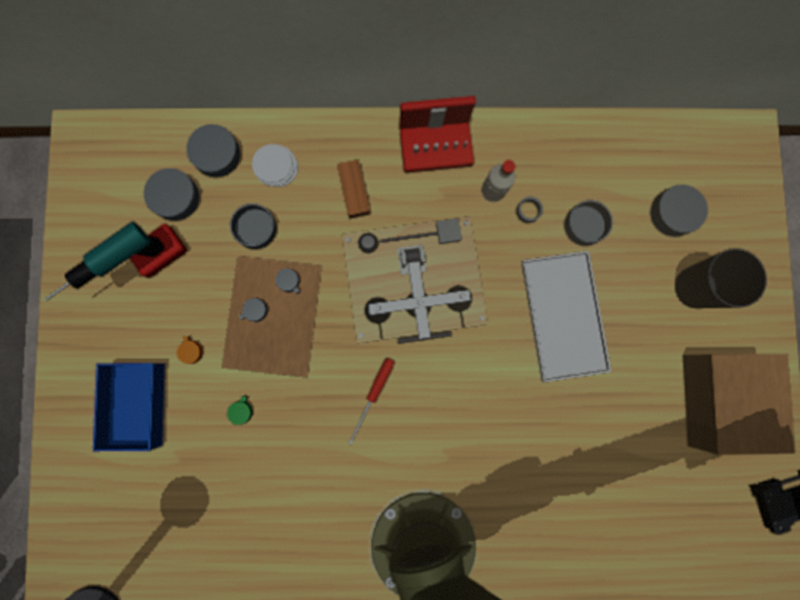

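View pics/side0.png

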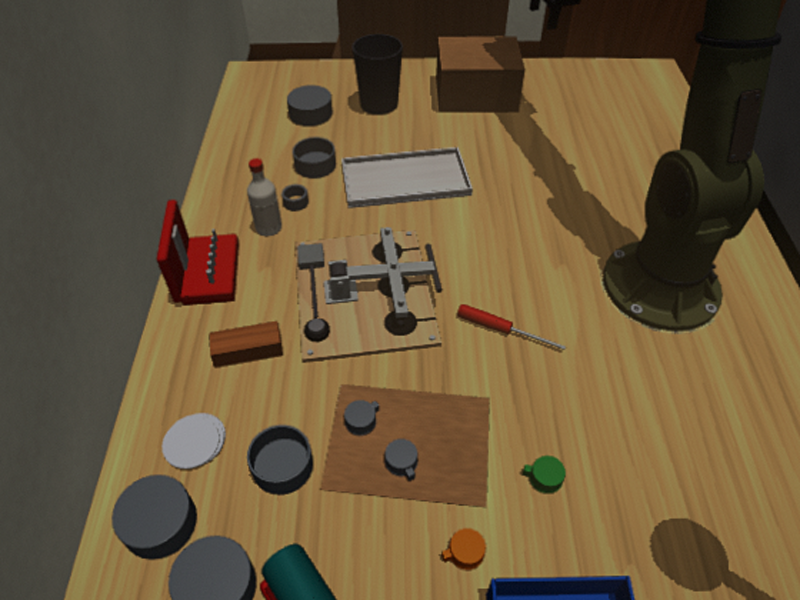

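```bash
cat > h.py <<'E'
from cell import *
import cv2, numpy as np
from scipy.spatial.transform import Rotation as R
C={n:camera_info(n) for n in("top","side")}
def rot(n): q=C[n]["orientation"]; return R.from_quat([q[1],q[2],q[3],q[0]]).as_matrix()
def ray(n,px):
    u=cv2.undistortPoints(np.float64(px).reshape(-1,1,2),C[n]["mtx"],C[n]["dist"])[:,0]
    return np.c_[u[:,0],-u[:,1],-np.ones(len(u))]@rot(n).T
def plane(n,px,z):
    d=ray(n,px);o=C[n]["position"];return o+d*((z-o[2])/d[:,2])[:,None]
def proj(n,P):
    p=(np.atleast_2d(P)-C[n]["position"])@rot(n)
    return cv2.projectPoints(p*[1,-1,-1],np.zeros(3),np.zeros(3),C[n]["mtx"],C[n]["dist"])[0][:,0]
def tri(a,b):
    "a: top pixel, b: side pixel -> point, miss distance"
    d1,d2=ray("top",a)[0],ray("side",b)[0];o1,o2=C["top"]["position"],C["side"]["position"]
    s=np.linalg.lstsq(np.c_[d1,-d2],o2-o1,rcond=None)[0]
    p,q=o1+s[0]*d1,o2+s[1]*d2
    return (p+q)/2,np.linalg.norm(p-q)
def crop(n,img,x0,y0,w,h,s):
    return cv2.resize(img[y0:y0+h,x0:x0+w,::-1],None,fx=s,fy=s,interpolation=cv2.INTER_CUBIC)
E
python3 - <<'E'
from h import *
t,s=grab_frame("top"),grab_frame("side")
cv2.imwrite("pics/i_t.png",t[:,:,::-1]);cv2.imwrite("pics/i_s.png",s[:,:,::-1])
a=crop("top",t,150,175,80,95,5);b=crop("side",s,220,265,130,95,3)
o=np.zeros((475,800,3),np.uint8);o[:475,:400]=a;o[:285,410:800]=b
cv2.imwrite("pics/c1.png",np.clip(o*1.6,0,255))
def jig(t0=235,y0=148,w=110,h=100): return t[y0:y0+h,t0:t0+w]
a=cv2.resize(t[148:248,235:345,::-1],None,fx=3.6,fy=3.6,interpolation=cv2.INTER_CUBIC);b=cv2.resize(s[155:255,203:313,::-1],None,fx=3.6,fy=3.6,interpolation=cv2.INTER_CUBIC)
cv2.imwrite("pics/c2.png",np.clip(np.hstack([a,b])*1.6,0,255))
E
```

```text
[ WARN:0@0.979] global loadsave.cpp:1063 imwrite_ Unsupported depth image for selected encoder is fallbacked to CV_8U.
```

View pics/c1.png

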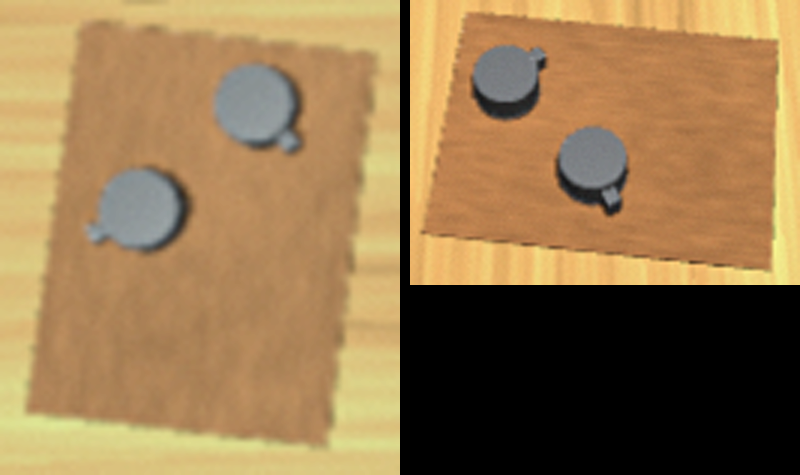

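View pics/c2.png

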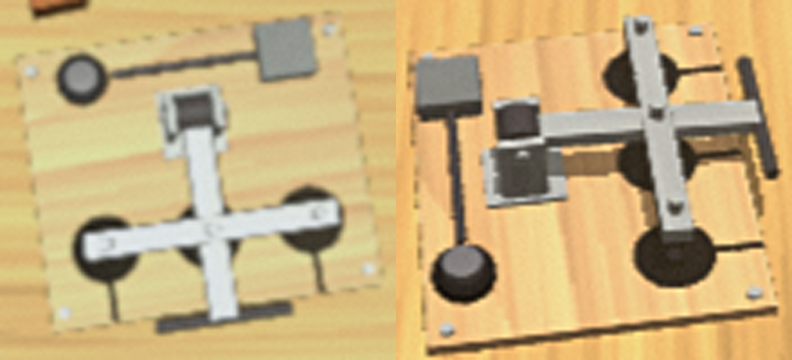

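```bash
cat >> h.py <<'E'
def blobs(mask,amin):
    n,l,st,c=cv2.connectedComponentsWithStats(mask.astype(np.uint8),connectivity=8)
    return [(l==i,st[i],c[i]) for i in range(1,n) if st[i][4]>=amin]
def win(mask,x0,y0,w,h):
    m=np.zeros(mask.shape,bool);m[y0:y0+h,x0:x0+w]=mask[y0:y0+h,x0:x0+w];return m
E
python3 - <<'E'
from h import *
t,s=cv2.imread("pics/i_t.png"),cv2.imread("pics/i_s.png")
def hs(i): h=cv2.cvtColor(i,cv2.COLOR_BGR2HSV).astype(int);return h[...,1],h[...,2]
for n,i,w in(("top",t,(150,175,80,95)),("side",s,(220,265,130,95))):
    S,V=hs(i)
    print(n,"caps")
    for th in(0,65):
      for m,st,c in blobs(win((i[...,0].astype(int)>i[...,2]-5)&(V>th),*w),20): print(th,st,c,V[m].min(),V[m].max())
for n,i,w in(("top",t,(270,225,60,25)),("side",s,(290,165,30,45))):
    S,V=hs(i)
    for m,st,c in blobs(win((V<60),*w),15):
        p=np.argwhere(m)[:,::-1].astype(np.float32); print(n,"rod",st,c,cv2.minAreaRect(p))
S,V=hs(t)
for m,st,c in blobs(win((S<60)&(V>90),355,170,80,105),500):
    r=cv2.boxPoints(cv2.minAreaRect(np.argwhere(m)[:,::-1].astype(np.float32)));print("tray",st,c,plane("top",r,.02),plane("top",[c],.005))
S,V=hs(s)
for m,st,c in blobs(win((S<60)&(V>90),230,95,110,55),500):
    r=cv2.boxPoints(cv2.minAreaRect(np.argwhere(m)[:,::-1].astype(np.float32)));print("tray",st,c)
    k=cv2.approxPolyDP(cv2.convexHull(np.argwhere(m)[:,::-1].astype(np.int32)),4,True)[:,0];print(plane("side",k,.02))
E
```

```text
top caps
0 [193 188  17  17 208] [201.06730769 195.99519231] 44 102
0 [168 209  19  16 214] [177.4953271  216.65420561] 35 102
65 [193 188  17  17 197] [200.84263959 195.83248731] 66 102
65 [168 209  18  16 199] [177.04020101 216.49246231] 67 102
side caps
0 [241 281  24  23 433] [252.31177829 291.5404157 ] 16 93
0 [270 308  22  28 476] [280.77941176 320.49159664] 14 90
65 [241 281  24  18 310] [251.95806452 289.        ] 66 93
65 [270 308  22  19 335] [280.37910448 317.18208955] 66 89
65 [284 328   6   5  20] [286.7 329.9] 66 90
top rod [302 232  13   5  35] [307.74285714 233.74285714] ((307.923095703125, 233.61537170410156), (2.7456257343292236, 12.551432609558105), 78.69007110595703)
top rod [279 235  14   5  39] [285.33333333 237.05128205] ((285.4299621582031, 237.00999450683594), (2.6870059967041016, 13.293608665466309), 81.8698959350586)
side rod [298 171   6  12  36] [300.38888889 176.38888889] ((300.4117736816406, 176.6470489501953), (11.641709327697754, 2.9104273319244385), 75.96376037597656)
side rod [290 189  19  16  83] [301.92771084 194.31325301] ((301.3399963378906, 193.3800048828125), (22.200000762939453, 11.399999618530273), 36.869895935058594)
side rod [290 196   9   3  16] [293.6875 197.1875] ((293.94598388671875, 197.17567443847656), (1.64398992061615, 8.055550575256348), 80.53767395019531)
tray [ 365  176   63   92 4032] [395.69419643 221.12326389] [[ 0.60906699 -0.22134396  0.02      ]
 [ 0.63693641 -0.37428611  0.02      ]
 [ 0.36451594 -0.41261986  0.02      ]
 [ 0.33882104 -0.26280036  0.02      ]] [[ 0.48624193 -0.32142503  0.005     ]]
tray [ 239  103   91   38 2244] [282.08511586 123.23395722]
[[ 0.34887923 -0.26648913  0.02      ]
 [ 0.61170984 -0.22757092  0.02      ]
 [ 0.63111228 -0.3694635   0.02      ]
 [ 0.36707055 -0.40854771  0.02      ]]
```

```bash
python3 - <<'E'
from h import *
print(tri((307.9,233.65),(300.4,176.4)))
a=plane("top",[(285.4,237.),(307.9,233.65)],.056);print(a,np.linalg.norm(a[0]-a[1]))
d=a[0]-a[1];print("rod dir deg",np.degrees(np.arctan2(d[1],d[0])))
print(proj("side",a))
# board screws (hand picked from c2), plane .012
sc=np.array([(30,71),(329,30),(369,269),(64,313)])/3.6+[235-.36,148-.36];p=plane("top",sc,.012);print(p)
ss=(np.array([(428,56),(695,30),(755,293),(447,330)])-[396,0])/3.6+[203-.36,155-.36];print(plane("side",ss,.012))
q=get_state();print(q["ee_pos"],R.from_quat(np.roll(q["eef_rot"],-1)).as_matrix())
E
```

```text
(array([ 0.44648063, -0.03766724,  0.05494071]), np.float64(0.00040226076496052644))
[[ 0.43656344  0.03033415  0.056     ]
 [ 0.44623572 -0.0375363   0.056     ]] 0.06855618735471132
rod dir deg 98.11066028032486
[[305.30995653 194.89156346]
 [300.58037517 176.16652768]]
[[ 0.65925725  0.1610103   0.012     ]
 [ 0.69528434 -0.10373101  0.012     ]
 [ 0.48289356 -0.13418495  0.012     ]
 [ 0.4461652   0.1311466   0.012     ]]
[[ 0.69704265 -0.10739743  0.012     ]
 [ 0.48422052 -0.13461792  0.012     ]
 [ 0.44658026  0.13011253  0.012     ]
 [ 0.65994868  0.16035202  0.012     ]]
[ 0.16743212 -0.62773589  0.22986512] [[ 9.66194754e-01  2.57812974e-01 -4.09889650e-04]
 [ 2.57813274e-01 -9.66194148e-01  1.08832618e-03]
 [-1.15448373e-04 -1.15721003e-03 -9.99999324e-01]]
```

Two grey caps with lugs stand on the sheet (top frame px ~(178,217) and (201,196)). The lookalikes are:
- the orange cap at (132,245) and the green cap at (168,288): wrong colour
- the coupler at (370,147): a ring with no lug
- the sockets and lids at (178,158), (412,156), (149,105), (120,135) and (192,115): too large

I choose the two on the sheet, and the close crop confirms them. The bar starts down, so I raise it first.

```bash
cat >> h.py <<'E'
def go(P,yaw):
    "print rotvec and shift (move units) to TCP P with tool y at world yaw (deg), tool down; nearest half turn to current"
    q=get_state();Rc=R.from_quat(np.roll(q["eef_rot"],-1));best=None
    for a in(yaw,yaw+180):
        y=np.array([np.cos(np.radians(a)),np.sin(np.radians(a)),0]);z=np.array([0,0,-1.])
        v=(Rc.inv()*R.from_matrix(np.c_[np.cross(y,z),y,z])).as_rotvec(degrees=True)
        if best is None or np.linalg.norm(v)<np.linalg.norm(best): best=v
    s=Rc.inv().apply(np.array(P)-q["ee_pos"])
    print(np.round(best/10,2),np.round(s/.04,3),"j7",round(q["joint_pos"][6],2))
E
python3 - <<'E'
from h import *
go((.40,-.35,.23),8.1);go((.4465,-.0377,.12),8.1)
E
```

```text
[-0.01 -0.   -8.32] [ 7.408e+00 -5.210e+00  2.000e-03] j7 -0.06
[-0.01 -0.   -8.32] [ 10.544 -12.45    2.76 ] j7 -0.06
```

arm_command --motion "0 0 -4 7.4 -5.2 0 0.5;0 0 -4 7.4 -5.2 0 0.5;0 0 -4 7.4 -5.2 0 0.5;0 0 -4 7.4 -5.2 0 0.5;0 0 -5 7.4 -5.2 0 0.5;0 0 -6 7.4 -5.2 0 0.5;0 0 -7 10.54 -12.45 2.5 0.5;0 0 -8.3 10.54 -12.45 2.76 0.5;0 0 -8.3 10.54 -12.45 2.76 0.5;0 0 -8.3 10.54 -12.45 2.76 0.5;0 0 -8.3 10.54 -12.45 2.76 0.5;0 0 -8.3 10.54 -12.45 2.76 0.5;0 0 -8.3 10.54 -12.45 2.76 0.5;0 0 -8.3 10.54 -12.45 2.76 0.5;0 0 -8.3 10.54 -12.45 2.76 0.5"

```text
clock: 2.08
ee_pos: [0.4467, -0.0398, 0.1205]
eef_rot: [0.0, 0.657, 0.753, -0.0]
contact_force: [-0.3, -0.4, 0.8]
width: 0.0433
gripper_force: 0.0
```

```bash
python3 - <<'E'
from h import *
print(get_state()["ee_pos"]);go((.4465,-.0377,.04),8.1)
E
```

```text
[ 0.44669053 -0.03982003  0.1205101 ]
[ 0.    0.   -0.03] [5.400e-02 1.000e-03 2.013e+00] j7 0.17
```

arm_command --motion "0 0 0 0.05 0 1 0.5;0 0 0 0.05 0 1.6 0.5;0 0 0 0.05 0 2.0 0.5;0 0 0 0.05 0 2.0 0.5;0 0 0 0.05 0 2.0 0;0 0 0 0.05 0 2.0 0;0 0 0 0.05 0 2.0 0;0 0 0 0.05 0 2.0 0"

```text
clock: 3.08
ee_pos: [0.4449, -0.0365, 0.0402]
eef_rot: [-0.001, 0.656, 0.754, -0.001]
contact_force: [-7.4, -1.7, 8.4]
width: 0.0118
gripper_force: 11.9
```

```bash
python3 - <<'E'
from h import *
q=get_state();print(q["ee_pos"],q["contact_force"])
c,s=np.cos(np.radians(8.1)),np.sin(np.radians(8.1))
# tool y sign
Rc=R.from_quat(np.roll(q["eef_rot"],-1)).as_matrix();print(Rc[:,1])
q0=-.06
for a in np.arange(0,1.96,.1):
    dx=-.175*(np.cos(a)-np.cos(q0));dz=.175*(np.sin(a)-np.sin(q0))
    v=Rc.T@np.array([dx*c,dx*s,dz])/.04;print(round(a,2),np.round(v,2))
E
```

```text
[ 0.44491009 -0.03651588  0.04021215] [-7.44102299 -1.65771974  8.42073926]
[ 0.99040825  0.13813632 -0.00313966]
0.0 [-0.   -0.01 -0.26]
0.1 [-0.    0.01 -0.7 ]
0.2 [-0.    0.08 -1.13]
0.3 [-0.    0.18 -1.56]
0.4 [-0.    0.33 -1.97]
0.5 [ 0.    0.52 -2.36]
0.6 [ 0.    0.75 -2.74]
0.7 [ 0.    1.01 -3.08]
0.8 [ 0.    1.31 -3.4 ]
0.9 [ 0.    1.64 -3.69]
1.0 [ 0.    1.99 -3.95]
1.1 [ 0.    2.37 -4.17]
1.2 [ 0.01  2.77 -4.35]
1.3 [ 0.01  3.18 -4.49]
1.4 [ 0.01  3.61 -4.59]
1.5 [ 0.01  4.04 -4.64]
1.6 [ 0.01  4.48 -4.65]
1.7 [ 0.01  4.92 -4.62]
1.8 [ 0.01  5.35 -4.54]
1.9 [ 0.01  5.77 -4.42]
```

arm_command --motion "0 0 0 0 -0.05 0 0;0 0 0 0 -0.05 -0.26 0;0 0 0 0 -0.02 -0.7 0;0 0 0 0 0.05 -1.13 0;0 0 0 0 0.15 -1.56 0;0 0 0 0 0.3 -1.97 0;0 0 0 0 0.49 -2.36 0;0 0 0 0 0.72 -2.74 0;0 0 0 0 0.98 -3.08 0;0 0 0 0 1.28 -3.4 0;0 0 0 0 1.6 -3.69 0;0 0 0 0 1.95 -3.95 0;0 0 0 0 2.33 -4.17 0;0 0 0 0 2.73 -4.35 0;0 0 0 0 3.14 -4.49 0;0 0 0 0 3.57 -4.59 0;0 0 0 0 4.0 -4.64 0;0 0 0 0 4.44 -4.65 0;0 0 0 0 4.88 -4.62 0;0 0 0 0 5.3 -4.54 0"

```text
clock: 5.58
ee_pos: [0.6576, -0.0074, 0.2238]
eef_rot: [0.001, 0.657, 0.754, 0.0]
contact_force: [-1.3, -1.8, -2.2]
width: 0.011
gripper_force: 30.0
```

```bash
python3 - <<'E'
from h import *
q=get_state();print(q["ee_pos"],q["joint_pos"])
E
```

```text
[ 0.65760244 -0.0073725   0.22379396] [ 0.51251088  0.43007029 -0.73353772  1.42044884  0.28778235  1.39872336
 -0.08693702]
```

arm_command --motion "0 0 0 0 0 0 0.6;0 0 0 0 0 0 0.8;0 0 0 0 0 -0.5 0.9;0 0 0 0 0 -1.5 1;0 0 0 0 0 -2 1;0 0 0 3 -1 -2 1;0 0 0 7.5 -3 -1 1;0 0 0 7.5 -4 -1 1;0 0 0 7.5 -4 -1 1;0 0 0 7.5 -4 -1 1;0 0 0 7.5 -4 -1 1;0 0 0 7.5 -4 -1 1;0 0 0 7.5 -4 -1 1"

```text
clock: 7.2
ee_pos: [0.4571, 0.2671, 0.2621]
eef_rot: [0.001, 0.657, 0.754, 0.0]
contact_force: [-0.5, -0.6, 0.5]
width: 0.087
gripper_force: 0.0
```

```bash
cat >> h.py <<'E'
def snap(k):
    o=[]
    for n in("top","side"):
        i=cv2.cvtColor(grab_frame(n),cv2.COLOR_RGB2BGR);cv2.imwrite(f"pics/{k}_{n}.png",i);o.append(i)
    return o
def pair(a,b,k,s=3.6):
    m=max(a.shape[0],b.shape[0]);z=[np.pad(i,((0,m-i.shape[0]),(0,0),(0,0))) for i in(a,b)]
    cv2.imwrite(f"pics/{k}.png",np.clip(cv2.resize(np.hstack(z),None,fx=s,fy=s,interpolation=cv2.INTER_CUBIC).astype(int)*16//10,0,255).astype(np.uint8))
E
python3 - <<'E'
from h import *
t,s=snap("up")
pair(t[148:248,235:345],s[155:255,203:313],"up")
for n,i,w in(("top",t,(245,200,90,45)),("side",s,(255,155,60,90))):
    V=i.max(2)
    for m,st,c in blobs(win((V<60),*w),25): print(n,st,c)
E
```

```text
top [313 200  17  18 216] [320.76851852 208.625     ]
top [284 205  18  17 225] [292.31111111 212.81777778]
top [255 209  18  18 240] [263.70833333 217.        ]
side [ 255  155   60   80 2569] [283.63954846 188.48657065]
```

View pics/up.png

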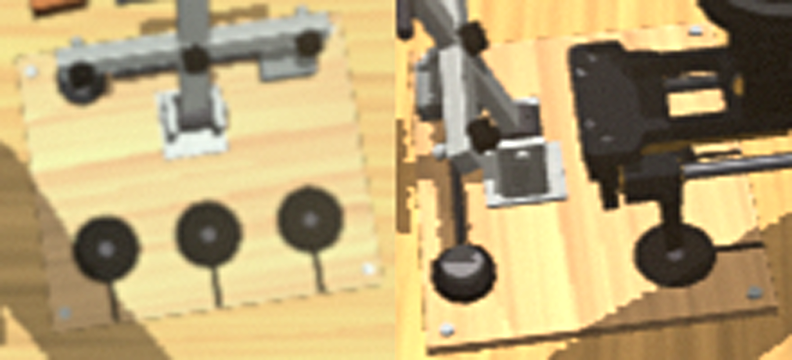

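arm_command --motion "0 0 0 -14 2 0 1;0 0 0 -14 2 0 1;0 0 0 -14 2 0 1;0 0 0 -14 2 0 1;0 0 0 -14 2 0 1;0 0 0 -14 2 0 1;0 0 0 -14 2 0 1;0 0 0 -14 2 0 1;0 0 0 -14 2 0 1;0 0 0 -14 2 0 1;0 0 0 -14 2 0 1;0 0 0 -14 2 0 1;0 0 0 -14 2 0 1"

```text
clock: 8.93
ee_pos: [0.6131, -0.274, 0.2624]
eef_rot: [0.0, 0.656, 0.755, 0.0]
contact_force: [-0.1, -0.8, 0.4]
width: 0.0868
gripper_force: 0.0
```

```bash
cat >> h.py <<'E'
def caps(t,s,wt,ws):
    "blue-grey blobs in both windows -> per view: top-face centre on plane z, lug heading"
    out={}
    for n,i,w in(("top",t,wt),("side",s,ws)):
        b=i.astype(int);V=b.max(2);k=cv2.getStructuringElement(cv2.MORPH_ELLIPSE,(9,9));r=[]
        for m,st,c in blobs(win((b[...,0]>b[...,2]-5)&(V>64),*w),100):
            d=cv2.morphologyEx(m.astype(np.uint8),cv2.MORPH_OPEN,k)
            mo=cv2.moments(d,True);c=np.array([mo["m10"],mo["m01"]])/mo["m00"]
            p=np.argwhere(m)[:,::-1];f=p[np.argmax(np.linalg.norm(p-c,axis=1))]
            r.append((c,mo["m00"],f))
        out[n]=r
    return out
E
python3 - <<'E'
from h import *
t,s=snap("clr")
o=caps(t,s,(150,175,80,95),(220,265,130,95));print(o)
for c,a,f in o["top"]:
    for c2,a2,f2 in o["side"]:
        p,e=tri(c,c2)
        if e<.012: print("cap",p,e,"lug far top",plane("top",[f],.024)-p)
for n,i,w in(("top",t,(245,200,90,45)),("side",s,(255,155,60,90))):
    V=i.max(2)
    for m,st,c in blobs(win((V<60),*w),25): print(n,st,c,plane(n,[c],.012))
E
```

```text
{'top': [(array([200.52941176, 195.47058824]), 187.0, array([208, 204])), (array([177.45789474, 216.40526316]), 190.0, array([168, 222]))], 'side': [(array([251.62199313, 289.35395189]), 291.0, array([264, 283])), (array([280.4251497, 317.2005988]), 334.0, array([291, 315]))]}
cap [0.56820464 0.29179122 0.02690514] 0.000810018503696805 lug far top [[-0.0268799  -0.02308155 -0.00290514]]
cap [0.50328918 0.36203127 0.02784496] 0.0011163298152496238 lug far top [[-0.01746092  0.02990075 -0.00384496]]
top [313 200  17  18 211] [320.72037915 208.62085308] [[ 0.52643926 -0.08344102  0.012     ]]
top [284 205  18  17 217] [292.23041475 212.80184332] [[0.5136932 0.0063155 0.012    ]]
top [256 209  17  18 227] [263.91189427 216.78414097] [[0.50161427 0.09514653 0.012     ]]
side [261 169  32  15 244] [271.59836066 175.68032787] [[ 0.52486978 -0.0834623   0.012     ]]
side [265 192  34  16 282] [276.03900709 199.38297872] [[0.51256446 0.0061262  0.012     ]]
side [270 217  35  18 329] [281.0668693  225.30091185] [[0.49988234 0.09522083 0.012     ]]
```

```bash
cat >> h.py <<'E'
def lug(n,i,c,zl,r0=.030,r1=.039,off=0.):
    "grey-weighted mean heading (deg) of pixels seen on plane zl in ring r0..r1 round c"
    h,w=i.shape[:2];up=cv2.resize(i,None,fx=4,fy=4,interpolation=cv2.INTER_CUBIC).astype(float)
    c0=proj(n,[[c[0],c[1],zl]])[0];x,y=np.meshgrid(np.arange(int(c0[0])-30,int(c0[0])+30,.25),np.arange(int(c0[1])-30,int(c0[1])+30,.25))
    px=np.c_[x.ravel(),y.ravel()];P=plane(n,px,zl)[:,:2]-np.array(c[:2]);r=np.hypot(*P.T)
    X=((px+.5)*4).astype(int);v=up[X[:,1],X[:,0]];a=np.clip((v[:,0]-v[:,2]+30)/30,0,1)*(v.max(1)>50)*(r>r0)*(r<r1)
    th=np.arctan2(P[:,1],P[:,0]);z=(a*np.exp(1j*th)).sum()
    return round(np.degrees(np.angle(z)),1),round(abs(z)/a.sum(),3),int(a.sum())
E
python3 - <<'E'
from h import *
t,s=cv2.imread("pics/clr_top.png"),cv2.imread("pics/clr_side.png")
print(t[230,180],t[216,177])
o=caps(t,s,(150,175,80,95),(220,265,130,95))
for j in(0,1):
    a=plane("top",[o["top"][j][0]],.031)[0];b=plane("side",[o["side"][j][0]],.031)[0]
    c=(a+b)/2;print(a,b,[lug("top",t,a,.024),lug("top",t,a,.024,.033),lug("side",s,b,.024),lug("side",s,b,.024,.034,.04)])
k=np.ones((5,5),np.uint8)
S={}
for n,i,w in(("top",t,(245,200,90,45)),("side",s,(255,155,60,90))):
    V=cv2.morphologyEx(win(i.max(2)<62,*w).astype(np.uint8),cv2.MORPH_OPEN,k)
    V=cv2.morphologyEx(V,cv2.MORPH_CLOSE,k)
    S[n]=sorted([c for m,st,c in blobs(V,25)],key=lambda c:plane(n,[c],.012)[0][1])
for a,b in zip(S["top"],S["side"]): print("seat",tri(a,b),plane("top",[a],.012)[0],plane("side",[b],.012)[0])
E
```

```text
[ 66  98 128] [109 108 102]
[0.56722612 0.29112989 0.031     ] [0.56833309 0.29412622 0.031     ] [(np.float64(-137.3), np.float64(0.996), 89), (np.float64(-137.0), np.float64(0.997), 40), (np.float64(-146.0), np.float64(0.73), 205), (np.float64(-136.0), np.float64(0.996), 48)]
[0.50245815 0.36138104 0.031     ] [0.50385563 0.36355382 0.031     ] [(np.float64(115.2), np.float64(0.995), 104), (np.float64(114.7), np.float64(0.996), 49), (np.float64(112.0), np.float64(0.971), 201), (np.float64(115.5), np.float64(0.996), 41)]
seat (array([ 0.5268582 , -0.08315941,  0.01190029]), np.float64(0.0003396933745338583)) [ 0.52667776 -0.0831271   0.012     ] [ 0.52702439 -0.08309739  0.012     ]
seat (array([0.51419254, 0.00566316, 0.01102687]), np.float64(0.0007481860714626384)) [0.5137265  0.00576376 0.012     ] [0.51455577 0.0064538  0.012     ]
seat (array([0.50194095, 0.0951911 , 0.01145013]), np.float64(0.0005115228358927984)) [0.50163901 0.09521404 0.012     ] [0.50219737 0.09557988 0.012     ]
```

```bash
python3 - <<'E'
from h import *
go((.5677,.2922,.12),-46.8)
E
```

```text
[0.   0.   5.48] [14.188  0.855  3.549] j7 0.38
```

arm_command --motion "0 0 2 14.19 0.85 0 1;0 0 2 14.19 0.85 0 1;0 0 2 14.19 0.85 0 1;0 0 2 14.19 0.85 0 1;0 0 2 14.19 0.85 0 1;0 0 3 14.19 0.85 0 1;0 0 4 14.19 0.85 0 0.8;0 0 5 14.19 0.85 0 0.8;0 0 5.48 14.19 0.85 1 0.8;0 0 5.48 14.19 0.85 2 0.8;0 0 5.48 14.19 0.85 3.4 0.8;0 0 5.48 14.19 0.85 3.4 0.8;0 0 5.48 14.19 0.85 3.4 0.8"

```text
clock: 10.65
ee_pos: [0.5693, 0.2917, 0.1281]
eef_rot: [-0.0, 0.93, 0.367, 0.001]
contact_force: [0.3, -0.2, 0.1]
width: 0.0698
gripper_force: 0.0
```

```bash
python3 - <<'E'
from h import *
t,s=snap("a0")
pair(t[165:265,140:240],s[250:350,210:320],"a0v")
go((.5677,.2922,.015),-46.8)
E
```

```text
[ 0.01 -0.03 -0.01] [-0.053 -0.048  2.852] j7 -1.54
```

View pics/a0v.png

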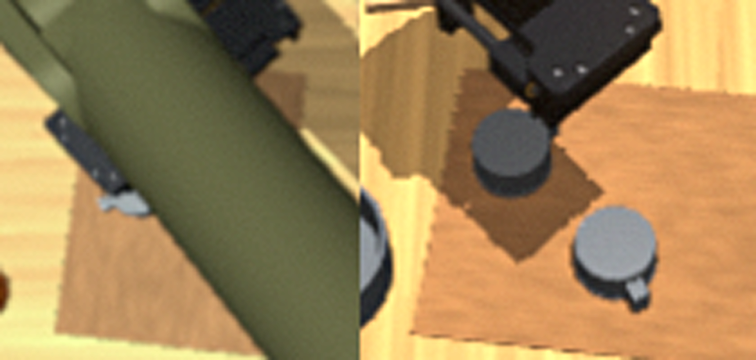

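arm_command --motion "0 0 0 -0.05 -0.05 1 0.8;0 0 0 -0.05 -0.05 2 0.8;0 0 0 -0.05 -0.05 2.5 0.8;0 0 0 -0.05 -0.05 2.83 0.8;0 0 0 -0.05 -0.05 2.83 0.8;0 0 0 -0.05 -0.05 2.83 0.3;0 0 0 -0.05 -0.05 2.83 0.3;0 0 0 -0.05 -0.05 2.83 0.3;0 0 0 -0.05 -0.05 2.83 0.3;0 0 0 -0.05 -0.05 2.83 0.3"

```text
clock: 12.0
ee_pos: [0.566, 0.2916, 0.0134]
eef_rot: [0.0, 0.93, 0.368, 0.001]
contact_force: [-1.1, -1.5, 6.8]
width: 0.0497
gripper_force: 30.0
```

```bash
python3 - <<'E'
from h import *
print(get_state()["ee_pos"])
go((.5019,.0953,.11),98)
E
```

```text
[0.565972   0.2915853  0.01337045]
[ 0.   -0.01  3.51] [-4.522  2.488 -2.418] j7 -1.6
```

arm_command --motion "0 0 0 0 0 -1 0.3;0 0 0 0 0 -2.4 0.3;0 0 0.5 -1 0.6 -2.4 0.3;0 0 1.5 -2 1.2 -2.4 0.3;0 0 2.5 -3.2 1.8 -2.4 0.3;0 0 3.5 -4.52 2.49 -2.4 0.3;0 0 3.5 -4.52 2.49 -2.4 0.3;0 0 3.5 -4.52 2.49 -2.4 0.3"

```text
clock: 13.0
ee_pos: [0.5014, 0.0957, 0.1084]
eef_rot: [-0.0, 0.997, 0.071, 0.0]
contact_force: [0.6, 0.9, -0.7]
width: 0.0495
gripper_force: 30.0
```

```bash
python3 - <<'E'
from h import *
q=get_state();print(q["ee_pos"],q["width"])
t,s=snap("a1")
pair(t[160:260,225:325],s[150:260,220:330],"a1v")
go((.5019,.0953,.024),98)
E
```

```text
[0.50137342 0.09566594 0.10844726] 0.04948310709065946
[-0.01 -0.    0.03] [2.000e-03 4.300e-02 2.112e+00] j7 -1.75
```

View pics/a1v.png

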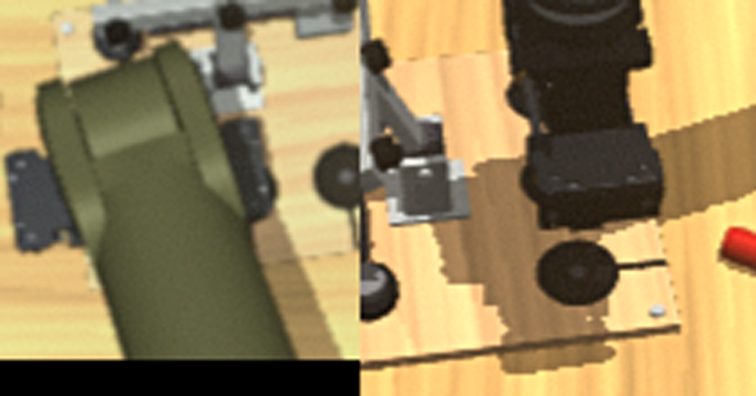

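arm_command --motion "0 0 0 0 0.04 1 0.3;0 0 0 0 0.04 1.7 0.3;0 0 0 0 0.04 2.05 0.3;0 0 0 0 0.04 2.1 0.3;0 0 0 0 0.04 2.13 0.3;0 0 0 0 0.04 2.13 0.3"

```text
clock: 13.85
ee_pos: [0.5026, 0.0938, 0.0243]
eef_rot: [0.0, 0.997, 0.071, 0.001]
contact_force: [-0.0, -0.0, -0.1]
width: 0.0493
gripper_force: 30.0
```

```bash
python3 - <<'E'
from h import *
print(get_state()["ee_pos"])
go((.5019,.0953,.0226),98)
E
```

```text
[0.50255591 0.09381286 0.02425889]
[ 0.   -0.01  0.02] [-0.011 -0.039  0.041] j7 -1.81
```

arm_command --motion "0 0 0 0 -0.03 0.03 0.3;0 0 0 0 -0.03 0.05 0.3;0 0 0 0 -0.03 0.05 0.3"

```text
clock: 14.22
ee_pos: [0.502, 0.095, 0.0223]
eef_rot: [0.0, 0.997, 0.071, 0.0]
contact_force: [-2.2, -0.3, 5.5]
width: 0.0493
gripper_force: 30.0
```

arm_command --motion "0 0 0 0 0 0 0.6;0 0 0 0 0 0 0.7;0 0 0 0 0 0 0.7;0 0 0 0 0 -1 0.75;0 0 0 0 0 -2.5 0.8;0 0 0 0 0 -4 0.8"

```text
clock: 14.98
ee_pos: [0.5011, 0.0948, 0.1827]
eef_rot: [-0.0, 0.997, 0.071, -0.0]
contact_force: [0.8, -0.9, -0.5]
width: 0.0689
gripper_force: 0.0
```

```bash
python3 - <<'E'
from h import *
go((.5030,.3623,.12),25)
E
```

```text
[0.   0.   7.32] [ 0.997 -6.614  1.568] j7 -1.71
```

arm_command --motion "0 0 -1 1 -6.6 0 0.8;0 0 -2 1 -6.6 0 0.8;0 0 -3 1 -6.6 0 0.8;0 0 -4 1 -6.6 0 0.8;0 0 -5 1 -6.6 0 0.8;0 0 -6 1 -6.6 0 0.8;0 0 -7 1 -6.6 0 0.8;0 0 -8 1 -6.6 0 0.8;0 0 -9 1 -6.6 0.5 0.8;0 0 -10 1 -6.6 1 0.8;0 0 -10.68 1 -6.6 1.5 0.8;0 0 -10.68 1 -6.6 1.5 0.8;0 0 -10.68 1 -6.6 1.5 0.8"

```text
clock: 16.6
ee_pos: [0.504, 0.3621, 0.1219]
eef_rot: [0.0, 0.539, 0.843, 0.0]
contact_force: [0.2, -1.0, 0.3]
width: 0.0697
gripper_force: 0.0
```

```bash
python3 - <<'E'
from h import *
t,s=snap("b0")
o=caps(t,s,(150,175,80,95),(220,265,130,95));print(o["side"])
a=plane("side",[c[0] for c in o["side"]],.031);print(a,[lug("side",s,a[-1],.024,.034)])
for m,st,c in blobs(win((s[...,0].astype(int)>s[...,2]-5)&(s.max(2)>64),255,190,60,60),60):print("placed",st,c,plane("side",[c],.040))
pair(t[160:260,225:325],s[180:260,225:335],"b0v")
go((.5030,.3623,.0135),25)
E
```

```text
[(array([283., 323.]), 57.0, array([291, 316]))]
[[0.49845235 0.37725909 0.031     ]] [(np.float64(-72.5), np.float64(0.928), 706)]
[ 0.01 -0.   -0.01] [ 0.014 -0.032  2.722] j7 -0.54
```

View pics/b0v.png

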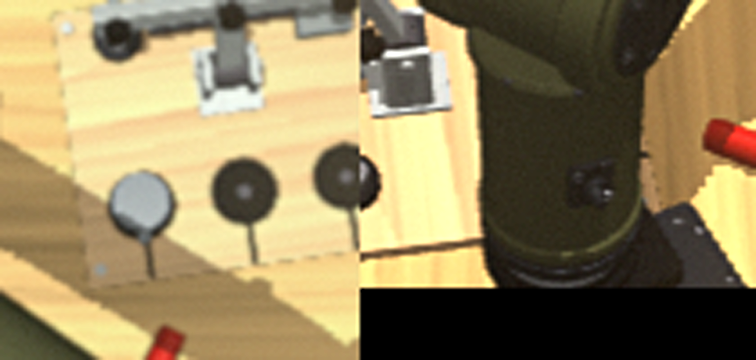

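arm_command --motion "0 0 0 0.01 -0.03 1 0.8;0 0 0 0.01 -0.03 2 0.8;0 0 0 0.01 -0.03 2.4 0.8;0 0 0 0.01 -0.03 2.7 0.8;0 0 0 0.01 -0.03 2.7 0.8;0 0 0 0.01 -0.03 2.7 0.3;0 0 0 0.01 -0.03 2.7 0.3;0 0 0 0.01 -0.03 2.7 0.3;0 0 0 0.01 -0.03 2.7 0.3;0 0 0 0.01 -0.03 2.7 0.3"

```text
clock: 17.95
ee_pos: [0.5031, 0.362, 0.0141]
eef_rot: [0.0, 0.538, 0.843, 0.001]
contact_force: [-0.1, -1.1, 5.5]
width: 0.0491
gripper_force: 30.0
```

```bash
python3 - <<'E'
from h import *
print(get_state()["ee_pos"])
go((.5268,-.0831,.11),98);go((.52,.15,.13),60)
E
```

```text
[0.50305614 0.36195049 0.01407051]
[ 0.01  0.01 -7.31] [-10.34   -4.149  -2.403] j7 -0.61
[ 0.01  0.   -3.51] [-4.984 -1.846 -2.9  ] j7 -0.61
```

arm_command --motion "0 0 0 0 0 -1.2 0.3;0 0 0 0 0 -2.9 0.3;0 0 -1 -1.5 -0.5 -2.9 0.3;0 0 -2 -3 -1 -2.9 0.3;0 0 -3 -4.5 -1.6 -2.9 0.3;0 0 -4 -6 -2.3 -2.9 0.3;0 0 -5 -7.5 -3 -2.9 0.3;0 0 -6 -9 -3.6 -2.7 0.3;0 0 -7.31 -10.34 -4.15 -2.4 0.3;0 0 -7.31 -10.34 -4.15 -2.4 0.3;0 0 -7.31 -10.34 -4.15 -2.4 0.3;0 0 -7.31 -10.34 -4.15 -2.4 0.3"

```text
clock: 19.45
ee_pos: [0.5261, -0.0819, 0.1092]
eef_rot: [-0.0, -0.07, 0.998, 0.0]
contact_force: [-0.3, 0.5, -1.1]
width: 0.0496
gripper_force: 30.0
```

```bash
python3 - <<'E'
from h import *
print(get_state()["ee_pos"])
go((.5268,-.0831,.0245),98)
E
```

```text
[ 0.52608502 -0.08194369  0.10920567]
[ 0.01 -0.    0.01] [-0.014 -0.033  2.118] j7 1.47
```

arm_command --motion "0 0 0 -0.01 -0.03 1 0.3;0 0 0 -0.01 -0.03 1.7 0.3;0 0 0 -0.01 -0.03 2.05 0.3;0 0 0 -0.01 -0.03 2.12 0.3;0 0 0 -0.01 -0.03 2.16 0.3;0 0 0 -0.01 -0.03 2.16 0.3"

```text
clock: 20.2
ee_pos: [0.5277, -0.0845, 0.0238]
eef_rot: [0.001, -0.07, 0.998, -0.0]
contact_force: [0.1, -0.1, -0.3]
width: 0.0493
gripper_force: 30.0
```

```bash
python3 - <<'E'
from h import *
go((.5268,-.0831,.0230),98)
E
```

```text
[-0.    0.01  0.  ] [0.016 0.038 0.02 ] j7 1.38
```

arm_command --motion "0 0 0 0 0.02 0.03 0.3;0 0 0 0 0.02 0.05 0.3;0 0 0 0 0.02 0.05 0.3"

```text
clock: 20.58
ee_pos: [0.5277, -0.0844, 0.023]
eef_rot: [0.0, -0.07, 0.998, -0.001]
contact_force: [-4.4, -1.7, 12.4]
width: 0.0494
gripper_force: 30.0
```

arm_command --motion "0 0 0 0 0 0 0.6;0 0 0 0 0 0 0.7;0 0 0 0 0 0 0.7;0 0 0 0 0 -1 0.75;0 0 0 0 0 -2.5 0.8;0 0 0 0 0 -4 0.8;0 0 0 0 -2 -4 0.8;0 0 0 0 -4 -4 0.8;0 0 0 0 -5.5 -4 0.8;0 0 0 0 -5.5 -4 0.8;0 0 0 0 -5.5 -4 0.8"

```text
clock: 21.95
ee_pos: [0.5569, -0.3054, 0.1798]
eef_rot: [-0.0, -0.067, 0.998, 0.0]
contact_force: [0.3, -0.6, -0.3]
width: 0.0699
gripper_force: 0.0
```

```bash
cat >> h.py <<'E'
def onseat(t,s):
    for n,i,w in(("top",t,(245,195,95,50)),("side",s,(255,150,65,90))):
        b=i.astype(int);k=cv2.getStructuringElement(cv2.MORPH_ELLIPSE,(9,9))
        for m,st,c in blobs(win((b.max(2)-b.min(2)<32)&(b.max(2)>70),*w),100):
            mo=cv2.moments(cv2.morphologyEx(m.astype(np.uint8),cv2.MORPH_OPEN,k),True)
            c=np.array([mo["m10"],mo["m01"]])/max(mo["m00"],1);p=plane(n,[c],.040)[0]
            print(n,"placed",mo["m00"],np.round(c,1),np.round(p,4),lug(n,i,p,.033,.034))
E
python3 - <<'E'
from h import *
t,s=snap("pl");onseat(t,s)
pair(t[160:260,235:345],s[150:250,225:335],"plv")
E
```

```text
top placed 206.0 [322.  207.5] [ 0.527  -0.0839  0.04  ] (np.float64(-175.2), np.float64(0.997), 31)
top placed 215.0 [263.5 215.3] [0.5039 0.0962 0.04  ] (np.float64(-173.6), np.float64(0.997), 38)
side placed 152.0 [270.4 168.4] [ 0.5279 -0.0843  0.04  ] (np.float64(138.6), np.float64(0.728), 19)
side placed 219.0 [279.1 218.8] [0.5049 0.0964 0.04  ] (np.float64(153.3), np.float64(0.737), 33)
```

View pics/plv.png

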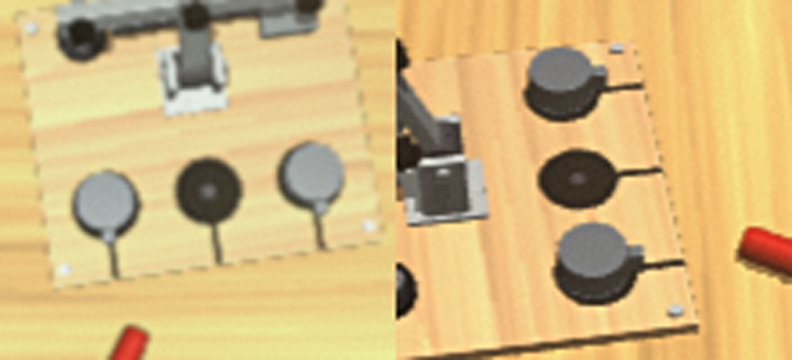

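```bash
python3 - <<'E'
from h import *
go((.503,.0960,.12),98)
E
```

```text
[0.01 0.   0.01] [-0.039 10.005  1.531] j7 1.8
```

arm_command --motion "0 0 0 0 1.5 0 0.8;0 0 0 0 3 0 0.8;0 0 0 0 4.5 0 0.8;0 0 0 0 6 0 0.8;0 0 0 0 7.5 0 0.8;0 0 0 0 9 0 0.8;0 0 0 -0.04 10 0 0.8;0 0 0 -0.04 10 1 0.8;0 0 0 -0.04 10 1.5 0.8;0 0 0 -0.04 10 1.5 0.8;0 0 0 -0.04 10 1.5 0.8"

```text
clock: 23.42
ee_pos: [0.5038, 0.0948, 0.1217]
eef_rot: [0.0, -0.07, 0.998, 0.0]
contact_force: [-0.2, 0.6, 0.5]
width: 0.0695
gripper_force: 0.0
```

```bash
python3 - <<'E'
from h import *
print(get_state()["ee_pos"]);go((.503,.0960,.0245),98)
E
```

```text
[0.50376443 0.09475295 0.1217442 ]
[0.   0.01 0.  ] [0.017 0.033 2.431] j7 1.19
```

arm_command --motion "0 0 0 0 0.02 1 0.8;0 0 0 0 0.02 1.8 0.8;0 0 0 0 0.02 2.2 0.8;0 0 0 0 0.02 2.42 0.8;0 0 0 0 0.02 2.42 0.8;0 0 0 0 0.02 2.42 0.3;0 0 0 0 0.02 2.42 0.3;0 0 0 0 0.02 2.42 0.3;0 0 0 0 0.02 2.42 0.3;0 0 0 0 0.02 2.3 0.3;0 0 0 0.055 0.02 2.3 0.3;0 0 0 0.055 0.02 2.36 0.3;0 0 0 0.055 0.02 2.43 0.3;0 0 0 0.055 0.02 2.43 0.3;0 0 0 0.055 0.02 2.43 0.6;0 0 0 0.055 0.02 2.43 0.7;0 0 0 0.055 0.02 2.43 0.7;0 0 0 0.055 0.02 1.5 0.8;0 0 0 0.055 0.02 0 0.8;0 0 0 0.055 0.02 -1.5 0.8"

```text
clock: 25.92
ee_pos: [0.5006, 0.0953, 0.1822]
eef_rot: [-0.0, -0.07, 0.998, 0.0]
contact_force: [1.5, -1.5, -0.0]
width: 0.0695
gripper_force: 0.0
```

```bash
python3 - <<'E'
from h import *
# rod at q=1.95 in jig -> world
a=np.radians(8.0);X=np.array([np.cos(a),np.sin(a)]);Y=np.array([-X[1],X[0]]);o=np.array([.5143,.0060])
for q in(1.95,):
  for y in(-.036,.036): p=o+X*(.1-.175*np.cos(q))+Y*y;print(p,.06+.175*np.sin(q))
print("punch",o+X*.15+Y*.09)
go((*(o+X*.1647-Y*.036),.30),8)
E
```

```text
[ 0.68248823 -0.00671648] 0.22256795012567712
[0.67246777 0.06458282] 0.22256795012567712
punch [0.65031463 0.11600009]
[ 0.01 -0.   -8.99] [-4.14  -3.161 -2.951] j7 1.27
```

arm_command --motion "0 0 0 0 0 -1.5 0.8;0 0 1 0 0 -2.9 1;0 0 2 -0.5 -0.5 -2.9 1;0 0 3 -1 -1 -2.9 1;0 0 4 -1.5 -1.5 -2.9 1;0 0 5 -2 -2 -2.9 1;0 0 6 -2.5 -2.5 -2.9 1;0 0 7 -3 -2.8 -2.9 1;0 0 8 -3.5 -3.1 -2.9 1;0 0 9 -4.14 -3.16 -2.9 1;0 0 9.01 -4.14 -3.16 -2.9 1;0 0 9.01 -4.14 -3.16 -2.9 1;0 0 9.01 -4.14 -3.16 -2.9 1"

```text
clock: 27.55
ee_pos: [0.682, -0.0066, 0.2972]
eef_rot: [0.0, 0.656, 0.755, -0.0]
contact_force: [0.1, -0.1, -0.2]
width: 0.087
gripper_force: 0.0
```

```bash
python3 - <<'E'
from h import *
print(get_state()["ee_pos"]);go((.6825,-.0067,.2125),8)
t,s=snap("rod");pair(t[110:240,250:350],s[100:230,190:310],"rodv",3.5)
E
```

```text
[ 0.68200599 -0.00662302  0.29717817]
[-0.  0.  0.] [-0.003  0.012  2.117] j7 -0.12
```

View pics/rodv.png

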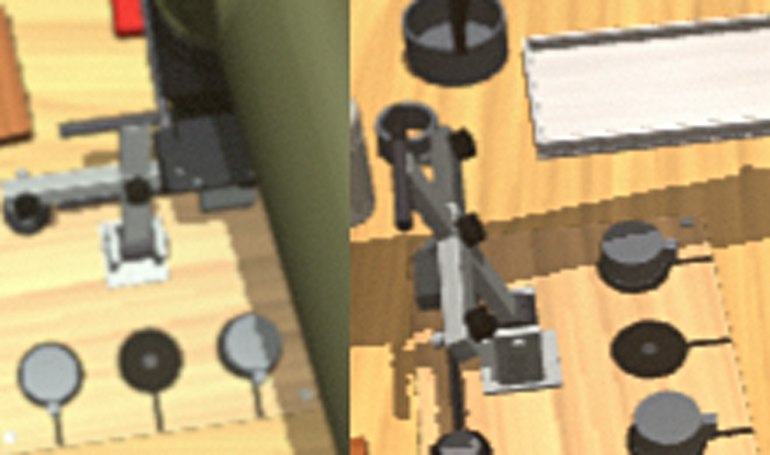

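```bash
python3 - <<'E'
from h import *
a=np.radians(8.0);X=np.array([np.cos(a),np.sin(a)]);Y=np.array([-X[1],X[0]]);o=np.array([.5143,.0060])
for y in(-.058,.012,.058):
    P=np.r_[o+X*.1647+Y*y,.2226];print(y,proj("top",P)[0],proj("side",P)[0])
print("tcp",proj("side",[.682,-.0066,.297]),proj("side",[.682+.043,-.0066,.297]))
print("left piece measured",tri((250+91/3.5,110+126/3.5),(190+51/3.5,100+182/3.5)))
onseat(cv2.imread("pics/rod_top.png"),cv2.imread("pics/rod_side.png"))
E
```

```text
-0.058 [309.20806757 141.11537839] [203.44303286 131.0103518 ]
0.012 [283.25849261 144.74729187] [204.56362177 150.4809886 ]
0.058 [266.15029213 147.15039816] [205.36515558 164.24090576]
tcp [[199.83327494 111.71983989]] [[180.86139071 111.97374099]]
left piece measured (array([0.6705957 , 0.06036626, 0.23532454]), np.float64(0.0031015318378046024))
top placed 136.0 [319.9 208.2] [ 0.5247 -0.0774  0.04  ] (np.float64(-162.4), np.float64(0.978), 19)
top placed 220.0 [263.2 216.1] [0.5013 0.0972 0.04  ] (np.float64(-170.4), np.float64(0.998), 37)
side placed 0.0 [0. 0.] [ 1.7688 -1.199   0.04  ] (np.float64(-159.5), np.float64(0.572), 136)
side placed 217.0 [280.2 218.8] [0.5022 0.0965 0.04  ] (np.float64(133.9), np.float64(0.748), 56)
```

arm_command --motion "0 0 0 0 0 1 1;0 0 0 0 0.01 1.7 1;0 0 0 0 0.01 2.1 1;0 0 0 0 0.01 2.1 1;0 0 0 0 0.01 2.1 0;0 0 0 0 0.01 2.1 0;0 0 0 0 0.01 2.1 0;0 0 0 0 0.01 2.1 0;0 0 0 0 0.01 2.1 0;0 0 0 0 0.01 2.1 0;0 0 0 0 0.01 2.1 0"

```text
clock: 29.02
ee_pos: [0.683, -0.0067, 0.2129]
eef_rot: [-0.0, 0.656, 0.754, -0.0]
contact_force: [0.4, 0.6, -0.6]
width: 0.0251
gripper_force: 0.0
```

```bash
python3 - <<'E'
from h import *
q=get_state();print(q["ee_pos"])
c,s=np.cos(np.radians(8)),np.sin(np.radians(8))
Rc=R.from_quat(np.roll(q["eef_rot"],-1)).as_matrix()
q0=1.95
for a in np.arange(1.9,-.01,-.1):
    dx=-.175*(np.cos(a)-np.cos(q0));dz=.175*(np.sin(a)-np.sin(q0))
    v=Rc.T@np.array([dx*c,dx*s,dz])/.04;print(round(a,2),np.round(v,2))
E
```

```text
[ 0.68299527 -0.00672217  0.21286609]
1.9 [-0.   -0.21 -0.08]
1.8 [-0.   -0.63 -0.2 ]
1.7 [-0.   -1.06 -0.27]
1.6 [-0.   -1.49 -0.31]
1.5 [-0.   -1.93 -0.3 ]
1.4 [-0.   -2.36 -0.25]
1.3 [-0.   -2.79 -0.15]
1.2 [-0.   -3.2  -0.01]
1.1 [-0.   -3.6   0.17]
1.0 [-0.   -3.98  0.38]
0.9 [-0.   -4.34  0.64]
0.8 [-0.   -4.67  0.93]
0.7 [-0.   -4.97  1.25]
0.6 [-0.01 -5.23  1.59]
0.5 [-0.01 -5.46  1.97]
0.4 [-0.01 -5.65  2.36]
0.3 [-0.01 -5.8   2.77]
0.2 [-0.01 -5.91  3.2 ]
0.1 [-0.01 -5.97  3.63]
-0.0 [-0.01 -5.99  4.06]
```

arm_command --motion "0 0 0 0 0 0 0;0 0 0 0 0 0 0;0 0 0 0 0 0 0;0 0 0 0 0 0 0;0 0 0 0 -0.21 -0.08 0;0 0 0 0 -0.63 -0.2 0;0 0 0 0 -1.06 -0.27 0;0 0 0 0 -1.49 -0.31 0;0 0 0 0 -1.93 -0.3 0;0 0 0 0 -2.36 -0.25 0;0 0 0 0 -2.79 -0.15 0;0 0 0 0 -3.2 -0.01 0;0 0 0 0 -3.6 0.17 0;0 0 0 0 -3.98 0.38 0;0 0 0 0 -4.34 0.64 0;0 0 0 0 -4.67 0.93 0;0 0 0 0 -4.97 1.25 0;0 0 0 0 -5.23 1.59 0;0 0 0 0 -5.46 1.97 0;0 0 0 0 -5.46 1.97 0"

```text
clock: 31.52
ee_pos: [0.4657, -0.0362, 0.1328]
eef_rot: [-0.001, 0.656, 0.754, -0.0]
contact_force: [0.9, 3.1, -5.2]
width: 0.0106
gripper_force: 30.0
```

```bash
python3 - <<'E'
from h import *
q=get_state();print(q["ee_pos"],q["width"])
a=np.radians(8.0);X=np.array([np.cos(a),np.sin(a)]);Y=np.array([-X[1],X[0]]);o=np.array([.5143,.0060])
for t in(.5,.02): go((*(o+X*(.1-.175*np.cos(t))-Y*.036),.0495+.175*np.sin(t)),8)
E
```

```text
[ 0.46565265 -0.03621236  0.13282983] 0.010560184911908103
[-0.01 -0.01 -0.  ] [-0.024  0.012 -0.014] j7 0.12
[-0.01 -0.01 -0.  ] [-0.026 -0.521  1.996] j7 0.12
```

arm_command --motion "0 0 0 0 -0.1 0.19 0;0 0 0 0 -0.19 0.39 0;0 0 0 0 -0.27 0.6 0;0 0 0 0 -0.34 0.8 0;0 0 0 0 -0.4 1.0 0;0 0 0 0 -0.45 1.23 0;0 0 0 0 -0.48 1.45 0;0 0 0 0 -0.51 1.66 0;0 0 0 0 -0.52 1.8 0;0 0 0 0 -0.53 1.92 0;0 0 0 0 -0.53 1.96 0;0 0 0 0 -0.53 1.96 0;0 0 0 0 -0.53 1.96 0.3;0 0 0 0 -0.53 1.96 0.4;0 0 0 0 -0.53 1.96 0.5;0 0 0 0 -0.53 1.5 0.5;0 0 0 0 -0.53 0 0.5;0 0 0 0 -0.53 -1.5 0.3;0 0 0 0 -0.53 -2 0.1;0 0 0 0 -0.53 -2 0"

```text
clock: 34.02
ee_pos: [0.447, -0.0405, 0.2159]
eef_rot: [0.002, 0.657, 0.754, 0.0]
contact_force: [0.3, -0.5, 0.2]
width: 0.0211
gripper_force: 0.0
```

```bash
python3 - <<'E'
from h import *
t,s=snap("dn")
pair(t[148:258,225:345],s[130:250,195:330],"dnv",3)
i=s
for n,i,w in(("top",t,(240,150,40,35)),("side",s,(205,225,40,45))):
    b=i.astype(int)
    for m,st,c in blobs(win((b.max(2)<110)&(b.max(2)-b.min(2)<40),*w),30):print(n,st,c)
go((.6503,.1160,.15),8)
E
```

```text
top [250 163  30  15 218] [260.35321101 169.20183486]
side [213 225  18  15 220] [221.47727273 231.20909091]
side [212 248  33   6  61] [228.21311475 250.27868852]
[-0.01  0.   -0.01] [3.159 5.616 1.579] j7 0.28
```

View pics/dnv.png

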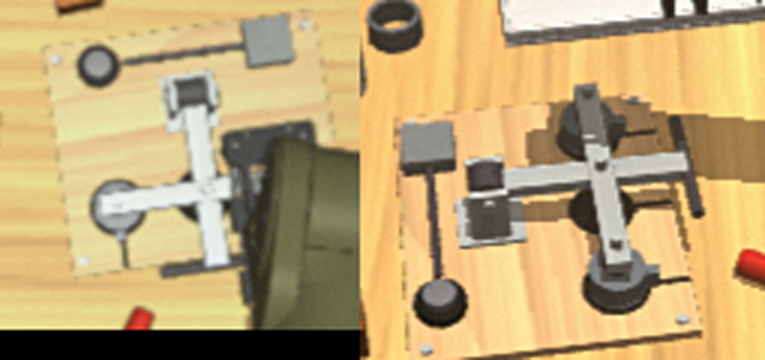

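```bash
python3 - <<'E'
from h import *
t,s=cv2.imread("pics/dn_top.png"),cv2.imread("pics/dn_side.png")
for n,i,w in(("top",t,(250,160,16,20)),("side",s,(212,222,20,20))):
    b=i.astype(int)
    for th in(55,65,75):
      for m,st,c in blobs(win((b.max(2)>th)&(b.max(2)<125)&(b.max(2)-b.min(2)<25),*w),10):print(n,th,st,c)
print(tri((257.5,168.8),(221.6,227.5)))
E
```

```text
top 55 [253 163   9  11  75] [257.08       168.57333333]
top 65 [253 165   9   9  65] [257.12307692 168.87692308]
top 75 [253 165   9   9  53] [257.1509434 168.8490566]
side 55 [216 223  11   9  82] [220.91463415 227.06097561]
side 65 [216 223  11   9  77] [220.87012987 226.97402597]
side 75 [216 223  11   9  69] [221.         227.07246377]
(array([0.65029228, 0.11451995, 0.02918007]), np.float64(0.0011351195690048831))
```

arm_command --motion "0 0 0 1 1.5 0 0;0 0 0 2 3 0 0;0 0 0 3.15 4.5 0 0;0 0 0 3.15 5.6 0 0;0 0 0 3.15 5.6 1 0;0 0 0 3.15 5.6 2.5 0;0 0 0 3.15 5.6 3.5 0;0 0 0 3.15 5.6 3.8 0;0 0 0 3.15 5.6 3.8 0"

```text
clock: 35.25
ee_pos: [0.6496, 0.1162, 0.0613]
eef_rot: [-0.001, 0.656, 0.755, -0.0]
contact_force: [0.3, -0.1, 0.6]
width: 0.0002
gripper_force: 0.0
```

```bash
python3 - <<'E'
from h import *
print(get_state()["ee_pos"]);go((.6503,.1150,.0385),8)
print([tri(a,b) for a,b in[((257.1,168.8),(220.9,227.0))]])
E
```

```text
[0.64957011 0.11618362 0.06128662]
[-0.01 -0.   -0.  ] [-0.032  0.015  0.57 ] j7 -0.46
[(array([0.65066008, 0.115631  , 0.03236973]), np.float64(0.0008707713476993717))]
```

arm_command --motion "0 0 0 0 0.02 0.3 0;0 0 0 0 0.02 0.45 0;0 0 0 0 0.02 0.55 0;0 0 0 0 0.02 0.62 0;0 0 0 0 0.02 0.68 0;0 0 0 0 0.02 0.68 0"

```text
clock: 36.0
ee_pos: [0.6513, 0.1159, 0.0365]
eef_rot: [0.001, 0.656, 0.754, -0.0]
contact_force: [-2.4, -1.0, 9.4]
width: 0.0007
gripper_force: 4.5
```

arm_command --motion "0 0 0 0 0 0.05 0;0 0 0 0 0 0.1 0;0 0 0 0 0 0.1 0;0 0 0 0 0 0.1 0"

```text
clock: 36.5
ee_pos: [0.6514, 0.116, 0.0361]
eef_rot: [0.001, 0.657, 0.754, -0.001]
contact_force: [-9.9, -5.3, 26.7]
width: 0.0003
gripper_force: 14.0
```

arm_command --motion "0 0 0 0 0 -0.5 0;0 0 0 0 0 -2 0;0 0 0 0 0 -3.5 0.2;0 0 0 0 0 -4.2 0.5;0 0 0 0 0 -4.2 0.5"

```text
clock: 37.12
ee_pos: [0.6522, 0.1169, 0.2017]
eef_rot: [0.002, 0.656, 0.754, 0.002]
contact_force: [-0.2, -0.1, -0.5]
width: 0.0226
gripper_force: 0.0
```

```bash
python3 - <<'E'
from h import *
t,s=snap("pr")
for n,i,w in(("top",t,(270,225,60,25)),("side",s,(290,155,30,55))):
    V=i.max(2)
    for m,st,c in blobs(win((V<60),*w),15): print(n,"rod",st,c)
a=np.radians(8.0);X=np.array([np.cos(a),np.sin(a)]);Y=np.array([-X[1],X[0]]);o=np.array([.5143,.0060])
P=np.r_[o-X*.075-Y*.036,.06];print(P,proj("top",P),proj("side",P))
print(get_state()["ee_pos"]);go((*P[:2],.12),8);go((*P[:2],.049),8)
E
```

```text
top rod [294 225  24  25 227] [305.82378855 236.8722467 ]
side rod [298 169   6  11  39] [300.38461538 174.07692308]
side rod [290 187  19  16  69] [302.24637681 192.36231884]
[ 0.44504013 -0.04008763  0.06      ] [[308.88549206 233.98614576]] [[301.03926573 174.43646924]]
[0.65059048 0.11577144 0.19795922]
[-0.01  0.   -0.01] [-3.148 -5.626  1.956] j7 -0.39
[-0.01  0.   -0.01] [-3.148 -5.624  3.731] j7 -0.39
```

arm_command --motion "0 0 0 -1 -1.4 0 0.5;0 0 0 -2 -2.8 0 0.5;0 0 0 -3.15 -4.2 0 0.5;0 0 0 -3.15 -5.62 0 0.5;0 0 0 -3.15 -5.62 0.5 0.5;0 0 0 -3.15 -5.62 2 0.5;0 0 0 -3.15 -5.62 3 0.5;0 0 0 -3.15 -5.62 3.5 0.5;0 0 0 -3.15 -5.62 3.72 0.5;0 0 0 -3.15 -5.62 3.72 0.5;0 0 0 -3.15 -5.62 3.72 0;0 0 0 -3.15 -5.62 3.72 0;0 0 0 -3.15 -5.62 3.72 0;0 0 0 -3.15 -5.62 3.72 0;0 0 0 -3.15 -5.62 3.72 0"

```text
clock: 39.1
ee_pos: [0.4451, -0.0402, 0.05]
eef_rot: [-0.0, 0.657, 0.754, -0.001]
contact_force: [-2.6, -1.3, 1.6]
width: 0.0112
gripper_force: 30.0
```

arm_command --motion "0 0 0 0 0.02 -0.44 0;0 0 0 0 0.09 -0.87 0;0 0 0 0 0.2 -1.29 0;0 0 0 0 0.35 -1.7 0;0 0 0 0 0.54 -2.1 0;0 0 0 0 0.76 -2.47 0;0 0 0 0 1.03 -2.82 0;0 0 0 0 1.33 -3.14 0;0 0 0 0 1.66 -3.43 0;0 0 0 0 2.01 -3.68 0;0 0 0 0 2.39 -3.9 0;0 0 0 0 2.79 -4.08 0;0 0 0 0 3.2 -4.22 0;0 0 0 0 3.63 -4.31 0;0 0 0 0 4.07 -4.36 0;0 0 0 0 4.5 -4.37 0;0 0 0 0 4.94 -4.34 0;0 0 0 0 5.37 -4.26 0;0 0 0 0 5.79 -4.14 0;0 0 0 0 5.79 -4.14 0"

```text
clock: 41.6
ee_pos: [0.6775, -0.0081, 0.2166]
eef_rot: [0.001, 0.657, 0.754, 0.002]
contact_force: [1.5, -2.0, 1.0]
width: 0.0108
gripper_force: 30.0
```

arm_command --motion "0 0 0 0 0 0 0.6;0 0 0 0 0 0 0.8;0 0 0 0 0 -0.5 0.9;0 0 0 0 0 -1.5 0.8;0 0 0 0 0 -2 0.8;0 0 0 -1 -1.2 -2 0.8;0 0 0 -2.5 -1.4 -2 0.8;0 0 0 -4 -1.4 -2 0.8;0 0 0 -5.5 -1.4 -2 0.8;0 0 0 -7 -1.4 -2 0.8;0 0 0 -7 -1.4 -2 0.8;0 0 0 -7 -1.4 -2 0.8"

```text
clock: 43.1
ee_pos: [0.6583, -0.2919, 0.2958]
eef_rot: [-0.001, 0.656, 0.755, 0.001]
contact_force: [0.8, 1.6, 0.1]
width: 0.0695
gripper_force: 0.0
```

```bash
python3 - <<'E'
from h import *
t,s=snap("bk");onseat(t,s)
pair(t[148:258,235:345],s[130:250,195:320],"bkv",3)
go((.5268,-.0831,.12),98);go((.5019,.0953,.12),98)
E
```

```text
top placed 206.0 [322.  207.5] [ 0.527  -0.0839  0.04  ] (np.float64(-175.1), np.float64(0.997), 29)
top placed 221.0 [263.1 216.1] [0.5014 0.0973 0.04  ] (np.float64(-170.0), np.float64(0.998), 39)
side placed 152.0 [270.4 168.4] [ 0.5279 -0.0843  0.04  ] (np.float64(139.0), np.float64(0.673), 16)
side placed 213.0 [280.3 218.8] [0.5018 0.0964 0.04  ] (np.float64(135.9), np.float64(0.732), 39)
[ 0.    0.   -8.99] [ 5.594 -2.532  4.412] j7 0.23
[ 0.    0.   -8.99] [10.097 -2.518  4.414] j7 0.23
```

View pics/bkv.png

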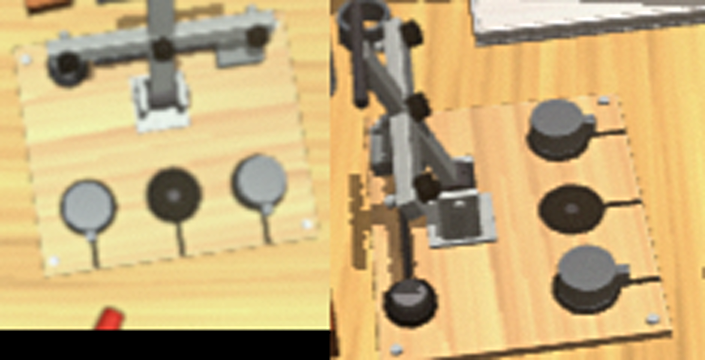

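arm_command --motion "0 0 -1 1 -0.5 0 0.8;0 0 -2 2 -1 0 0.8;0 0 -3 3 -1.5 0 0.8;0 0 -4 4 -2 0 0.8;0 0 -5 5 -2.5 1 0.8;0 0 -6 5.6 -2.53 2 0.8;0 0 -7 5.6 -2.53 3 0.8;0 0 -8 5.6 -2.53 4 0.8;0 0 -9 5.6 -2.53 4.4 0.8;0 0 -9 5.6 -2.53 4.4 0.8;0 0 -9 5.6 -2.53 4.4 0.8"

```text
clock: 44.58
ee_pos: [0.5276, -0.0842, 0.1208]
eef_rot: [0.001, -0.069, 0.998, -0.0]
contact_force: [1.3, -0.4, 0.6]
width: 0.0696
gripper_force: 0.0
```

```bash
python3 - <<'E'
from h import *
print(get_state()["ee_pos"]);go((.5268,-.0838,.0240),98)
E
```

```text
[ 0.52759502 -0.08416559  0.12080619]
[-0.01  0.01 -0.01] [0.021 0.014 2.42 ] j7 1.42
```

arm_command --motion "0 0 0 0.02 0.01 1 0.8;0 0 0 0.02 0.01 1.8 0.8;0 0 0 0.02 0.01 2.2 0.8;0 0 0 0.02 0.01 2.4 0.8;0 0 0 0.02 0.01 2.4 0.8;0 0 0 0.02 0.01 2.4 0.3;0 0 0 0.02 0.01 2.4 0.3;0 0 0 0.02 0.01 2.4 0.3;0 0 0 0.02 0.01 2.4 0.3;0 0 0 0.02 0.01 2.4 0.3;0 0 0 0.02 0.01 1.4 0.3;0 0 0 0.02 0.01 0 0.3;0 0 0 0.02 0.01 0 0.3"

```text
clock: 46.2
ee_pos: [0.5289, -0.0846, 0.1231]
eef_rot: [0.003, -0.069, 0.998, -0.001]
contact_force: [-0.6, 0.4, -2.2]
width: 0.0492
gripper_force: 30.0
```

```bash
python3 - <<'E'
from h import *
print(get_state()["ee_pos"],get_state()["width"]);go((.556,-.308,.10),98.5);go((.556,-.308,.0175),98.5)
E
```

```text
[ 0.52892683 -0.08457973  0.12310925] 0.04917339959791735
[-0.02  0.03 -0.06] [ 0.104 -5.624  0.592] j7 1.43
[-0.02  0.03 -0.06] [ 0.117 -5.619  2.654] j7 1.43
```

arm_command --motion "0 0 0 0.1 -1.4 0 0.3;0 0 0 0.1 -2.8 0 0.3;0 0 0 0.1 -4.2 0 0.3;0 0 0 0.1 -5.62 0 0.3;0 0 0 0.1 -5.62 0.5 0.3;0 0 0 0.1 -5.62 1.5 0.3;0 0 0 0.1 -5.62 2.2 0.3;0 0 0 0.1 -5.62 2.5 0.3;0 0 0 0.1 -5.62 2.55 0.3;0 0 0 0.1 -5.62 2.55 0.3"

```text
clock: 47.45
ee_pos: [0.5535, -0.3075, 0.0177]
eef_rot: [0.0, -0.07, 0.998, -0.0]
contact_force: [-0.1, -0.2, -0.8]
width: 0.0492
gripper_force: 30.0
```

```bash
python3 - <<'E'
from h import *
go((.556,-.308,.0160),98.5)
E
```

```text
[-0.    0.   -0.05] [-0.059 -0.022  0.042] j7 1.68
```

arm_command --motion "0 0 0 0 0 0.03 0.3;0 0 0 0 0 0.06 0.3;0 0 0 0 0 0.06 0.3"

```text
clock: 47.82
ee_pos: [0.5538, -0.308, 0.017]
eef_rot: [0.0, -0.069, 0.998, -0.0]
contact_force: [-2.8, 0.6, 8.5]
width: 0.0495
gripper_force: 30.0
```

Contact with the tray floor: release, then go to cap A on seat 0.

arm_command --motion "0 0 0 0 0 0 0.6;0 0 0 0 0 0 0.7;0 0 0 0 0 0 0.7;0 0 0 0 0 -1 0.75;0 0 0 0 0 -2.5 0.8;0 0 0 0 0 -4 0.8;0 0 0 0 1.5 -4 0.8;0 0 0 0 3 -4 0.8;0 0 0 0 4.5 -4 0.8;0 0 0 0 6 -4 0.8;0 0 0 0 7.5 -4 0.8;0 0 0 0 9 -4 0.8;0 0 0 0 10 -4 0.8;0 0 0 0 10 -3 0.8;0 0 0 0 10 -2.5 0.8;0 0 0 0 10 -2.5 0.8"

```text
clock: 49.82
ee_pos: [0.497, 0.0876, 0.114]
eef_rot: [-0.002, -0.069, 0.998, 0.0]
contact_force: [0.6, 0.4, 0.6]
width: 0.0696
gripper_force: 0.0
```

```bash
python3 - <<'E'
from h import *
t,s=snap("t1")
a=[c for m,st,c in blobs(win((s.max(2)<125)&(s[...,0].astype(int)>s[...,2]-15),245,105,75,36),60)];print("in tray side",a,a and plane("side",a,.033))
pair(t[148:258,235:345],s[90:250,195:335],"t1v",3)
print(get_state()["ee_pos"]);go((.5013,.0962,.12),98);go((.5013,.0962,.0240),98)
E
```

```text
in tray side [array([279.91145833, 121.625     ])] [[ 0.49960615 -0.29731039  0.033     ]]
[0.4986613  0.0880122  0.11589531]
[ 0.    0.   -0.01] [-0.094  0.194 -0.102] j7 1.2
[ 0.    0.   -0.01] [-0.092  0.192  2.298] j7 1.2
```

View pics/t1v.png

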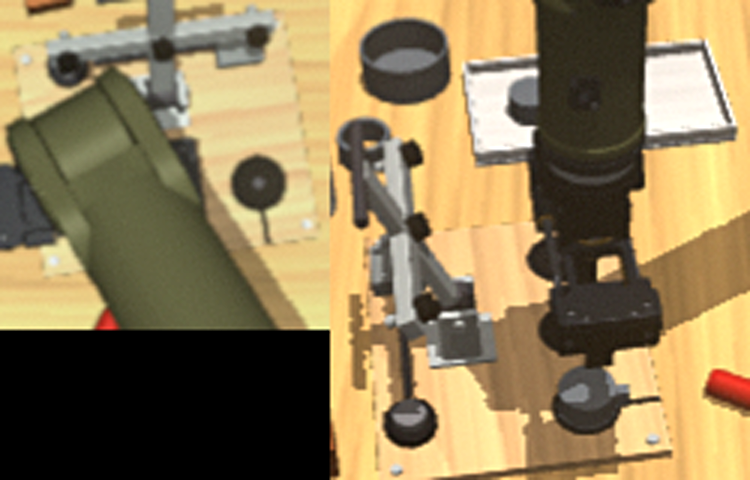

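Cap B stands in the tray (seen beside the arm at crop (525,100)). Cap A is still on its seat (585,395), under the gripper.

arm_command --motion "0 0 0 -0.09 0.19 0 0.8;0 0 0 -0.09 0.19 1 0.8;0 0 0 -0.09 0.19 1.8 0.8;0 0 0 -0.09 0.19 2.1 0.8;0 0 0 -0.09 0.19 2.28 0.8;0 0 0 -0.09 0.19 2.28 0.8;0 0 0 -0.09 0.19 2.28 0.3;0 0 0 -0.09 0.19 2.28 0.3;0 0 0 -0.09 0.19 2.28 0.3;0 0 0 -0.09 0.19 2.28 0.3;0 0 0 -0.09 0.19 2.28 0.3;0 0 0 -0.09 0.19 1.2 0.3;0 0 0 -0.09 0.19 -0.5 0.3;0 0 0 -0.09 0.19 -0.5 0.3"

```text
clock: 51.68
ee_pos: [0.5031, 0.0974, 0.1388]
eef_rot: [0.003, -0.069, 0.998, -0.0]
contact_force: [0.6, -0.2, -1.3]
width: 0.0491
gripper_force: 30.0
```

```bash
python3 - <<'E'
from h import *
print(get_state()["ee_pos"],get_state()["width"]);go((.418,-.328,.12),98.5);go((.418,-.328,.0175),98.5)
E
```

```text
[0.50305342 0.09735765 0.13880896] 0.049096477428574606
[-0.    0.04 -0.06] [  3.578 -10.238   0.453] j7 1.21
[-0.    0.04 -0.06] [  3.595 -10.236   3.016] j7 1.21
```

arm_command --motion "0 0 0 0.4 -1.4 0 0.3;0 0 0 0.9 -2.8 0 0.3;0 0 0 1.4 -4.2 0 0.3;0 0 0 1.9 -5.6 0 0.3;0 0 0 2.4 -7 0 0.3;0 0 0 3 -8.4 0 0.3;0 0 0 3.55 -9.5 0 0.3;0 0 0 3.55 -10.24 0 0.3;0 0 0 3.55 -10.24 0 0.3;0 0 0 3.55 -10.24 1 0.3;0 0 0 3.55 -10.24 2 0.3;0 0 0 3.55 -10.24 2.6 0.3;0 0 0 3.55 -10.24 2.9 0.3;0 0 0 3.55 -10.24 2.92 0.3;0 0 0 3.55 -10.24 2.92 0.3"

```text
clock: 53.55
ee_pos: [0.4171, -0.3289, 0.0191]
eef_rot: [0.0, -0.07, 0.998, -0.0]
contact_force: [-0.2, 0.6, -0.6]
width: 0.0491
gripper_force: 30.0
```

```bash
python3 - <<'E'
from h import *
go((.418,-.328,.0160),98.5)
E
```

```text
[-0.01  0.   -0.05] [-0.025  0.02   0.078] j7 1.95
```

arm_command --motion "0 0 0 0 0 0.04 0.3;0 0 0 0 0 0.08 0.3;0 0 0 0 0 0.08 0.3"

```text
clock: 53.92
ee_pos: [0.417, -0.3295, 0.017]
eef_rot: [-0.0, -0.069, 0.998, -0.001]
contact_force: [-3.3, 1.3, 11.2]
width: 0.0496
gripper_force: 30.0
```

arm_command --motion "0 0 0 0 0 0 0.6;0 0 0 0 0 0 0.7;0 0 0 0 0 0 0.7;0 0 0 0 0 -1 0.75;0 0 0 0 0 -2.5 0.8;0 0 0 0 0 -4 0.8;0 0 0 0 -1.5 -5 0.8;0 0 0 0 -3 -5 0.8;0 0 0 0 -4.5 -5 0.8;0 0 0 0 -4.5 -5 0.8;0 0 0 0 -4.5 -5 0.8"

```text
clock: 55.3
ee_pos: [0.4418, -0.5064, 0.2146]
eef_rot: [0.0, -0.069, 0.998, 0.001]
contact_force: [0.3, 0.7, -1.2]
width: 0.0697
gripper_force: 0.0
```

```bash
python3 - <<'E'
from h import *
t,s=snap("fin")
a=cv2.resize(t,(400,300));b=cv2.resize(s,(400,300))
pair(t[130:280,240:450],s[80:250,190:340],"finv",2.2)
E
```

```text
(no output)
```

View pics/finv.png

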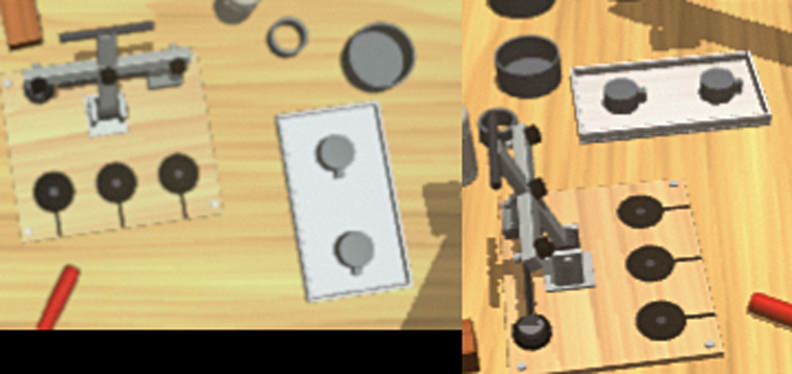

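Both caps stand upright in the tray (left crop (335,152) and (354,250)), the bar is fully back and the seats are empty. I am handing the job in.

```bash
python3 -c "
from cell import *
print(finish_job())"
```

```text
the job is handed in; nothing more can be done
None
```

Job handed in at about 55 s: both grey lugged caps were seated, clamped and punched, the bar was swung right back, and the caps now stand upright in the tray.

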